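# Stow a pressure housing in its sea cradle

### The job

Stow the white pressure housing for sea: with your fingertips push it slowly up the ramp of its cradle, over the small ridge at the top, until it drops into its seat against the rubber stop; keep it in hand on the ramp, so that it neither rolls back nor runs ahead. Then push the dark steel keeper arm round until it lies fully across the ramp behind the housing, at the end of its swing. Roll the housing, never grip or lift it, and leave the jar, the lens and the spanner where they are.

Things in the scene. Friction and masses are not known exactly. Their poses are not given: they have to be found in the camera images.
- cradle: Fixed roll-in cradle on the bench, smooth grey plastic deck between low aluminium cheeks, 290 mm long, 170 wide; position and yaw vary. Origin on the bench top; +x points up the ramp, +y to its left, z up. All cradle coordinates here are mm in this frame. Cheeks: inner faces y = +-79, 6 thick, tops 14 to 16 above the deck. Front lip x = -161 to -155, top z = 16.
- apron (a point): Middle of the flat apron, on the deck: cradle (-105, 0, 10). The apron runs from x = -155 to x = -55 at z = 10, where the ramp begins.
- crest (a point): Top edge of the ramp, middle of the ridge: cradle (62.5, 0, 26). The ramp rises straight (7.8 degrees) from x = -55, z = 10 to here; behind it the deck steps down 6 mm to the flat black seat at z = 20.
- stop (a point): Middle of the stop: cradle (112, 0, 50). Two rubber pads with their face at x = 112, z = 31 to 61, y = 28 to 68 either side, on an aluminium plate whose top is at z = 62 (x = 120 to 126).
- seat (a point): Where the housing's centre lies when it is home, on the seat's floor against the stop: cradle (82, 0, 50). Once there it stays by itself behind the ridge.
- housing: Loose cylindrical pressure housing of slick plastic (friction about 0.35), white barrel, grey end caps, 60 mm diameter, 150 long, 0.45 to 0.8 kg; lies across the apron, free to roll. Origin on its axis at mid-length; its y axis is the cylinder axis (x and z turn as it rolls). A stub 20 thick, 22 long, juts from its -y end over the right cheek. Its centre stands 30 above the deck.
- keeper (a joint): Keeper arm's angle (rad) about its upright pivot, growing counter-clockwise seen from above. 0 = pointing 145 degrees counter-clockwise from the cradle's +x (down the ramp and outward); 0.61 = straight down the ramp along the left cheek; 2.18 = end stop, straight across the ramp (to the cradle's -y), 4 mm clear of the seated housing. Starts at 0 to 0.5; stays where left; under 2 N at its end moves it.
- keeper_pivot (a point): Pivot axis of the keeper at the bar's mid-height: cradle (44, 95, 53), on a post 18 mm in diameter (hub 20) outside the left cheek.
- keeper_tip (a point): Free end of the keeper, mid-height, 95 mm from the pivot. The keeper is a straight flat dark steel bar on edge, 8 mm thick, 22 tall: z = 42 to 64 above the bench.
- jar: Bystander: upright sample jar, 60 diameter, 85 tall, origin under its centre; stands to the right of the cradle.
- lens: Bystander: upright black lens barrel, 56 diameter, 75 tall, origin under its centre; stands to the right of the cradle.
- spanner: Bystander: open-ended spanner lying on the bench to the left of the cradle, origin under its middle.
Things that resemble listed ones, but are neither listed nor needed, are in the scene too. What is meant by the housing is not purple or red, and is the larger of those in its own colour.

How it is judged:
On the way, in this order (a step that is already met when the one before it is completed fails the run):
1. the housing lies in its seat, behind the ridge and against the stop (x of housing in the frame of cradle above 0.077 m and z of housing in the frame of cradle below 0.0535 m), for 0.2 s.
2. the keeper arm is swung across behind it (value of joint keeper above 2.05 rad), for 0.2 s.
At the end, for the whole second after the job is handed in: The housing rests in its seat (centre within 5 mm of the seat point along the ramp and about 4 mm in height, axis within 0.08 rad of straight across), still, and the keeper is at 2.05 rad or more (end stop 2.18) (all of step 1 and x of housing in the frame of cradle below 0.087 m and z of housing in the frame of cradle above 0.046 m and angle between the y axis of housing and the y axis of cradle, either way round below 0.08 rad and linear speed of housing below 0.02 m/s and value of joint keeper above 2.05 rad); the robot touches nothing.
It fails at once if the housing rolls free on the ramp (over 0.15 m/s with no finger on it): let go, rolled back or flicked (x of housing in the frame of cradle between -0.06 and 0.058 m and linear speed of housing above 0.15 m/s and contact force between the fingers and housing below 0.05 N).
It fails at once if the housing is lifted more than about 1 cm off the deck, or one end raised more than 0.2 rad (z of housing in the frame of cradle above 0.068 m or (x of housing in the frame of cradle below 0 m and z of housing in the frame of cradle above 0.06 m) or (x of housing in the frame of cradle below -0.055 m and z of housing in the frame of cradle above 0.052 m) or angle between housing's own y axis and vertical below 1.37 rad or angle between housing's own y axis and vertical above 1.77 rad).
It fails at once if the housing is gripped or squeezed on the apron or the ramp (over 30 N from the fingers) (x of housing in the frame of cradle below 0.06 m and contact force between the fingers and housing above 30 N).
It fails at once if the housing leaves the cradle (x of housing in the frame of cradle below -0.16 m or z of housing in the frame of cradle below 0.03 m).
It fails at once if a bystander is moved more than 20 mm (distance of any of jar, lens, spanner from where it was at the start of the episode above 0.02 m).
It also fails if it takes over 54 s, if anything falls off the work surface, if the arm or the gripper's body presses on something with over 40 N, if the wrist force passes 120 N, or if a joint passes its speed limit or range.

### The arm

A 6-joint arm with a two-finger parallel gripper is mounted at the origin on the work surface. World frame = base frame: x ahead of the robot, y to its left, z up, the work surface at z = 0. Lengths are in m, angles in rad, forces in N, time in s.
With the tool pointing down it reaches from about 0.35 to 0.775 m from the base axis. Payload 5.5 kg.
Tool frame: the origin (TCP) lies on the centre line of the jaws, within the pads' length; the fingertips stand 11 mm ahead of it and the grasp point (between the pads) lies 8 mm behind it (env.tip_extent is the distance from the TCP to the fingertips, in m); z points along the fingers, y is the line along which they close (so a half turn about z gives the same grasp; the last joint's range is limited). The gripper opens to 85 mm and grips with 20 to 120 N. Pads are 22 mm wide; open, the fingers measure 114 mm over their backs; the gripper's body (76 mm by 85 mm) begins 54 mm behind the grasp point. The pads swing forward as they close: fully open they stand 13 mm farther back than shut.
Start: joints at [1.075, 0.313, 0.046, 1.304, 0, 1.431], TCP at [0.2, 0.539, 0.242] pointing down, gripper open.
Joint ranges: [-2.76, 2.76], [-0.86, 1.69], [-1.03, 1.26], [-2.2, 2.34], [-1.47, 1.5], [-3.14, 3.14]. Speed limits (rad/s): [2.57, 2.57, 3.14, 3.14, 3.14, 3.14].

### API

Orientations are given as a unit quaternion [w, x, y, z].
In Python, from workcell import env gives the robot as it stands.
- The arm moves only by the shell command python3 -m jog 'ROWS' [FORCE]. ROWS is JSON, a list of rows, each a list of 5 numbers: the gripper's target within -1 to 1 (shut at 1, half-way at 0, fully open at -1), then the shift along the tool's x, y, z in m, then the turn about the tool's z in degrees. In form: [[fingers, tx, ty, tz, turn], ...]. A call has 1 to 5 rows; each row shifts and turns the commanded pose from where the row before left it, along the tool's axes as they then stand; what a row does not reach is not made up. A row lasts 1/12 s, in which the tool goes at most 41.7 mm and 7.16 degrees, less where a joint would pass 70% of its speed; a pose out of reach is approached as far as the arm can. A call is refused whole if a number of a shift passes 0.0417 or a number of a turn 7.16, either way. A call with a gripper value outside its range is refused whole. The fingers move at their own pace and stop on an object; FORCE is the grip in N (left out, the last holds). Time passes only in rows, so rows that do not move let the fingers close. It gives the time, the measured TCP pose, the force, the opening and the grip force at its end, in the units of the state.
- env.get_state(): the state, without advancing time (a new reading comes with each control period).
- env.read_camera(name): name is "side" or "top" or "wrist"; returns a dict with "img" (420x560x3 uint8, red, green, blue), "fov_y" (degrees; the focal length in pixels is half the picture's height over the tangent of half this angle, whatever the lens; pixels are square), "cx", "cy" (the principal point, pixels), "T" (4x4, takes a point from camera to world coordinates). Camera axes: x right, y up, looking along -z (the intrinsics and any distortion apply to the point x, -y, -z); pixel columns grow to the right and rows downward; lengths in m; the calibration is good to about 2 mm. The wrist camera is an equidistant fisheye: a pixel r from the principal point sees the ray r / f radians off the axis. A picture is of the moment at which its call begins. There is no depth.
- env.hand_in(): hands the job in; it is judged then, once.
The state is a dict: "clock": time; "joint_pos": joint angles; "qvel": joint speeds; "tau": joint torques, N m; "tcp_pos": TCP position; "orientation": TCP orientation; "wrist_force": force on the tool from outside, world axes, zero at the start; "ft_torque": the same for the moment, N m; "finger_gap": finger opening in m; "grip_force": force on a finger pad.
Only numpy, scipy, OpenCV 4.12 (cv2) and the standard library are available. Lean on these libraries where they do the work, as an engineer would, in place of code of your own. Each camera call takes 0.05 s, during which the arm holds its last target. There are 200 camera calls.

## Working session

There is one attempt and no reset: what is moved stays moved. The work goes in short steps, Python scripts to look and compute and a shell command to move; the robot and the scene stay as the last step left them, time stands still between calls to the robot, and variables do not carry over. Pictures are saved under pics/ and viewed, at most 10 in all, crops included, and the job is handed in when it is done.

```bash
mkdir -p pics
python3 - <<'E'
from workcell import env
import cv2,numpy as np
for n in ("top","side"):
    c=env.read_camera(n); cv2.imwrite(f"pics/{n}0.png",c["img"][:,:,::-1]); np.savez(f"{n}0.npz",**c)
    print(n,c["fov_y"],c["cx"],c["cy"],c["T"].round(3).tolist(), [k for k in c])
s=env.get_state(); print(s["clock"],s["tcp_pos"],s["orientation"],s["finger_gap"])
E
```

```text
top 57.82277854059669 275.2505812328636 210.5561973077326 [[-0.08, 0.975, -0.207, 0.25], [-0.997, -0.08, 0.011, 0.073], [-0.006, 0.208, 0.978, 1.181], [0.0, 0.0, 0.0, 1.0]] ['img', 'fov_y', 'cx', 'cy', 'T']
side 57.445870321088556 278.5666000461986 211.72194382837384 [[0.861, 0.313, -0.401, 0.012], [-0.508, 0.554, -0.659, -0.678], [0.016, 0.771, 0.636, 0.794], [0.0, 0.0, 0.0, 1.0]] ['img', 'fov_y', 'cx', 'cy', 'T']
0.1 [0.20009761 0.53858233 0.24147503] [-2.62662247e-04  1.76973659e-01  9.84215227e-01 -8.01754141e-04] 0.08538376913966376
```

View pics/top0.png

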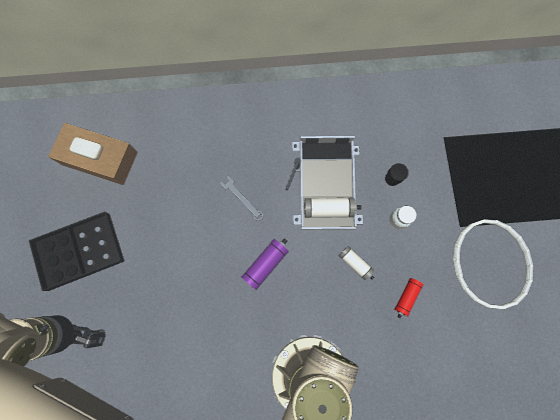

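View pics/side0.png

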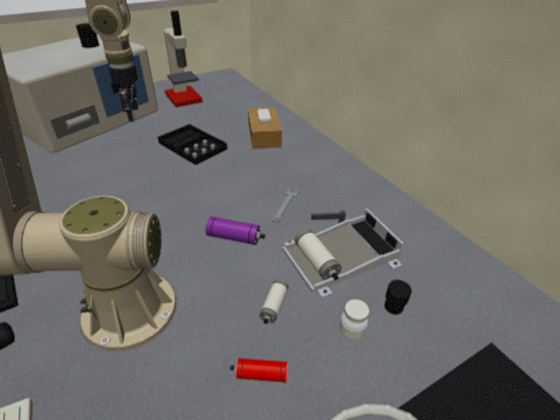

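The top view shows four cylinders: white in the cradle (330,208), small white (356,262), purple (265,264) and red (409,297). The housing should be the one in the cradle, since it is the larger white one. I'll confirm that in a crop.

Run:
```python
import cv2,numpy as np
a=np.load("top0.npz")["img"][:,:,::-1]
cv2.imwrite("pics/crop1.png",cv2.resize(a[125:245,265:425],None,fx=5,fy=5,interpolation=cv2.INTER_CUBIC))
```

```text
(no output)
```

View pics/crop1.png

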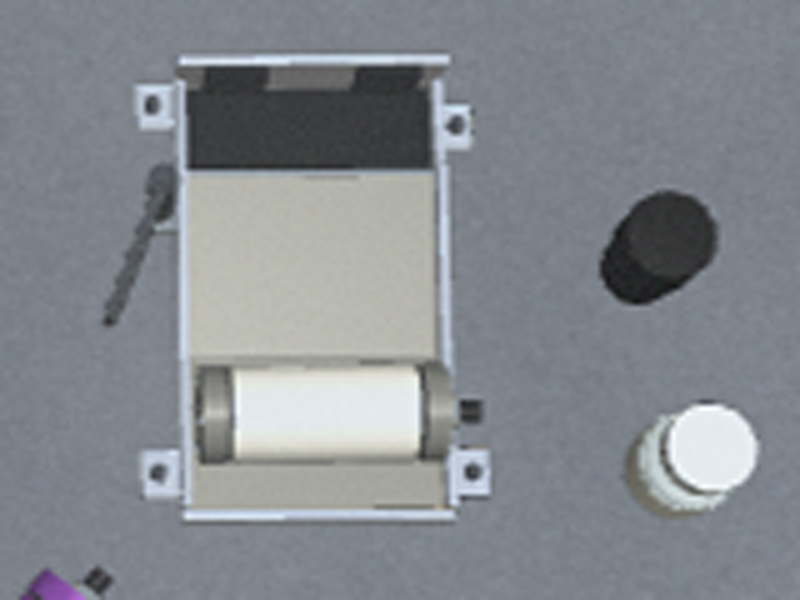

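Confirmed: the white cylinder in the cradle, with grey caps and its stub to the right, is the housing. Crop pixels:
- **Crest edge:** (188,171) to (433,171)
- **Lip:** (183,519) to (454,519)
- **Keeper:** hub (160,180), tip (108,322)

Next I fit the cradle pose.

```bash
cat > h.py <<'E'
import numpy as np
from scipy.optimize import least_squares
def load(n):
    return dict(np.load(n+"0.npz"))
def proj(c,P):
    P=np.atleast_2d(P); T=c["T"]; f=210/np.tan(np.radians(float(c["fov_y"])/2))
    q=(P-T[:3,3])@T[:3,:3]
    return np.c_[c["cx"]+f*q[:,0]/-q[:,2], c["cy"]-f*q[:,1]/-q[:,2]]
def ray(c,uv,z):
    T=c["T"]; f=210/np.tan(np.radians(float(c["fov_y"])/2))
    d=T[:3,:3]@np.array([(uv[0]-c["cx"])/f,-(uv[1]-c["cy"])/f,-1]); o=T[:3,3]
    return o+d*(z-o[2])/d[2]
def toW(p,L):
    L=np.atleast_2d(L)/1000; c,s=np.cos(p[2]),np.sin(p[2])
    return np.c_[p[0]+c*L[:,0]-s*L[:,1],p[1]+s*L[:,0]+c*L[:,1],L[:,2]]
def toC(p,W):
    c,s=np.cos(p[2]),np.sin(p[2]); d=np.asarray(W)[:2]-p[:2]
    return 1000*np.array([c*d[0]+s*d[1],-s*d[0]+c*d[1],W[2]])
def crop(u,v): return np.array([265+u/5-.4,125+v/5-.4])
E
python3 - <<'E'
from h import *
c=load("top")
L=[[62.5,79,26],[62.5,-79,26],[-161,85,16],[-161,-85,16],[126,85,62],[126,-85,62]]
px=np.array([crop(*q) for q in [(188,171),(433,171),(183,520),(455,520),(179,57),(449,57)]])
r=least_squares(lambda p:(proj(c,toW(p,L))-px).ravel(),[0.55,0,0])
p=r.x; print("pose",p,"deg",np.degrees(p[2])); print((r.fun.reshape(-1,2)).round(2).tolist())
np.save("pose.npy",p)
a=ray(c,crop(200,412),.04);b=ray(c,crop(455,410),.04)
print("housing L/R", toC(p,a),toC(p,b), "front/back", toC(p,ray(c,crop(325,460),.04)),toC(p,ray(c,crop(325,366),.04)))
print("hub",toC(p,ray(c,crop(160,180),.064)),"tip",toC(p,ray(c,crop(108,322),.064)))
print("jar",toC(p,ray(c,crop(712,447),.085)),"lens",toC(p,ray(c,crop(672,235),.075)))
print("apron,seat W",toW(p,[[-105,0,10],[82,0,50],[44,95,53]]))
s=load("side"); print("side check: stop-plate corners, lip",proj(s,toW(p,L)).round(0).tolist())
print("spanner", [toC(p,ray(c,q,.005)).round(0) for q in [(225,182),(258,216)]])
E
```

```text
pose [ 0.58768224 -0.11230834 -0.07922998] deg -4.539543654825579
[[-0.29, 0.25], [0.18, 0.1], [-0.29, 0.04], [0.2, -0.08], [-0.01, -0.06], [0.21, -0.25]]
housing L/R [-97.63806585  74.1407956   40.        ] [-96.77925495 -82.46707714  40.        ] front/back [-127.88087319   -1.70040887   40.        ] [-68.73493815  -3.53118615  40.        ]
hub [43.92212161 98.06933101 64.        ] tip [-46.76901616 130.85276428  64.        ]
jar [-129.44315654 -222.7062964    85.        ] lens [   3.90487824 -211.5488208    75.        ]
apron,seat W [[ 0.48301163 -0.10399789  0.01      ]
 [ 0.669425   -0.1187984   0.05      ]
 [ 0.63906319 -0.02108883  0.053     ]]
side check: stop-plate corners, lip [[350.0, 224.0], [382.0, 258.0], [283.0, 247.0], [313.0, 289.0], [368.0, 208.0], [405.0, 243.0]]
spanner [array([ -7., 326.,   5.]), array([-119.,  219.,    5.])]
```

The fit is good, with residuals under 0.3 px. The housing is at x ≈ -98 and the keeper at about 0.26 rad. I'll push with open fingers, tool y along cradle y, one fingertip on each side of the middle.

```bash
cat > go.py <<'E'
import sys
from h import *
from workcell import env
from scipy.spatial.transform import Rotation as R
p=np.load("pose.npy"); s=env.get_state(); q=s["orientation"]; M=R.from_quat([q[1],q[2],q[3],q[0]]).as_matrix()
print("t",s["clock"],"tcpC",toC(p,s["tcp_pos"]).round(1),"F",np.round(s["wrist_force"],1),"gap",round(s["finger_gap"],4))
yawy=np.degrees(np.arctan2(M[1,1],M[0,1])-p[2]); print("tool y from cradle x, deg",round(yawy,2),"z axis",M[:,2].round(3))
if len(sys.argv)>3:
    L=[float(a) for a in sys.argv[1:4]]; d=toW(p,[L])[0]-s["tcp_pos"]; print("delta tool mm",(M.T@d*1000).round(1))
E
python3 go.py -147 0 120; python3 -c "
from workcell import env;print(env.tip_extent)"
python3 -m jog '[[-1,0,0,0,-7],[-1,0,0,0,-7],[-1,0,0,0,-1.9],[-1,-0.04,0,0,0],[-1,-0.04,0,0,0]]'; python3 go.py -147 0 120
```

```text
t 0.1 tcpC [-437.9  618.2  241.5] F [-0.3  0.7  0.6] gap 0.0854
tool y from cradle x, deg 74.15 z axis [-0.001 -0.001 -1.   ]
delta tool mm [-448.7 -515.   122.2]
0.011
clock: 0.52
tcp_pos: [0.2789, 0.533, 0.2423]
orientation: [-0.0, 0.037, 0.999, -0.0]
wrist_force: [0.8, 0.7, 0.0]
finger_gap: 0.0852
grip_force: 0.0
t 0.5167 tcpC [-358.9  618.8  242.3] F [0.8 0.7 0. ] gap 0.0852
tool y from cradle x, deg 90.32 z axis [-0. -0. -1.]
delta tool mm [-208.4 -620.   122.4]
```

```bash
python3 -m jog '[[-1,-0.03,-0.025,0,0],[-1,-0.03,-0.025,0,0],[-1,-0.02,-0.035,0,0.3],[-1,-0.02,-0.035,0,0],[-1,-0.02,-0.035,0,0]]' >/dev/null
python3 -m jog '[[-1,-0.012,-0.037,0,0],[-1,-0.012,-0.037,0,0],[-1,-0.012,-0.037,0,0],[-1,-0.012,-0.037,0,0],[-1,-0.012,-0.037,0,0]]' >/dev/null
python3 -m jog '[[-1,-0.01,-0.037,0,0],[-1,-0.01,-0.037,0,0],[-1,-0.01,-0.037,0,0],[-1,0,-0.037,0.01,0],[-1,0,-0.037,0.02,0]]'; python3 go.py -147 0 60
```

```text
clock: 1.77
tcp_pos: [0.4474, -0.0094, 0.2138]
orientation: [0.002, 0.042, 0.999, -0.0]
wrist_force: [1.8, -0.3, -0.8]
finger_gap: 0.0855
grip_force: 0.0
t 1.7667 tcpC [-148.    91.5  213.8] F [ 1.8 -0.3 -0.8] gap 0.0855
tool y from cradle x, deg 89.75 z axis [ 0.004 -0.001 -1.   ]
delta tool mm [ -0.7 -91.4 153.9]
```

```bash
python3 -m jog '[[-1,0,-0.03,0.02,-0.2],[-1,0,-0.03,0.02,0],[-1,0,-0.03,0.025,0],[-1,0,0,0.025,0],[-1,0,0,0.02,0]]' >/dev/null; python3 -m jog '[[-1,0,0,0.02,0],[-1,0,0,0,0]]' >/dev/null;python3 go.py -147 0 31
python3 - <<'E'
from workcell import env
import cv2,numpy as np
a=env.read_camera("wrist")["img"][:,:,::-1]; b=env.read_camera("side")["img"][:,:,::-1]
b=cv2.resize(b[170:320,240:440],(560,420),interpolation=cv2.INTER_CUBIC)
cv2.imwrite("pics/w1.png",cv2.resize(np.hstack([a,b]),(800,300)))
E
```

```text
t 2.35 tcpC [-152.9    4.2   78.8] F [-0.3  0.3 -0.5] gap 0.0856
tool y from cradle x, deg 89.89 z axis [-0.007  0.003 -1.   ]
delta tool mm [-6.2 -4.3 47.8]
```

View pics/w1.png

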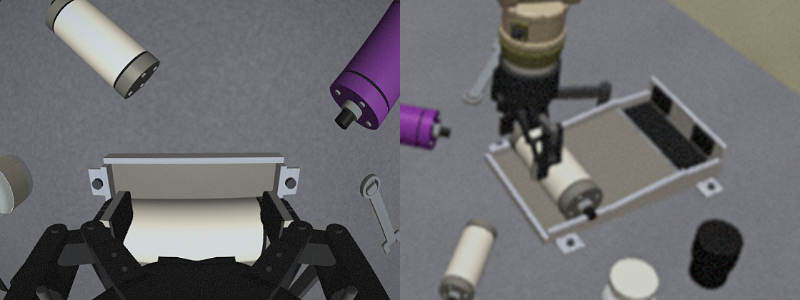

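The wrist view shows the fingers just behind the housing, between it and the lip (about row 200, columns 118 and 283). The side view agrees. Lowering now.

```bash
python3 -m jog '[[-1,-0.003,-0.004,0.012,0],[-1,-0.003,0,0.012,0],[-1,0,0,0.012,0],[-1,0,0,0.009,0],[-1,0,0,0,0]]' >/dev/null; python3 go.py -139 0 33; python3 -m jog '[[-1,0,0,0,0]]'>/dev/null; python3 go.py -139 0 33
```

```text
t 2.8667 tcpC [-1.44e+02 -1.00e-01  3.71e+01] F [-0.  -0.1  0. ] gap 0.0854
tool y from cradle x, deg 89.98 z axis [-0.001  0.    -1.   ]
delta tool mm [-5.   0.1  4.1]
t 2.95 tcpC [-143.5   -0.3   38. ] F [ 0.1 -0.5  0.3] gap 0.0854
tool y from cradle x, deg 89.98 z axis [ 0.  0. -1.]
delta tool mm [-4.5  0.3  5. ]
```

```bash
python3 -m jog '[[-1,-0.001,0,0.004,0],[-1,-0.002,0,0.003,0],[-1,-0.002,0,0,0],[-1,-0.002,0,0,0],[-1,-0.002,0,0,0]]' >/dev/null; python3 go.py; python3 -m jog '[[-1,-0.002,0,0,0],[-1,-0.002,0,0,0],[-1,-0.002,0,0,0],[-1,-0.002,0,0,0],[-1,-0.002,0,0,0]]'>/dev/null; python3 go.py;  python3 - <<'E'
from workcell import env
import cv2,numpy as np
a=env.read_camera("wrist")["img"][:,:,::-1]; b=env.read_camera("side")["img"][:,:,::-1]
b=cv2.resize(b[170:320,240:440],(560,420),interpolation=cv2.INTER_CUBIC)
cv2.imwrite("pics/w2.png",cv2.resize(np.hstack([a,b]),(800,300)))
E
```

```text
t 3.3667 tcpC [-134.2   -0.5   30.7] F [ 0.3 -0.6  0.1] gap 0.0855
tool y from cradle x, deg 89.96 z axis [ 0. -0. -1.]
t 3.7833 tcpC [-124.5   -0.4   30.5] F [-1.3  0.8 -0.2] gap 0.0854
tool y from cradle x, deg 89.95 z axis [ 0.  0. -1.]
```

View pics/w2.png

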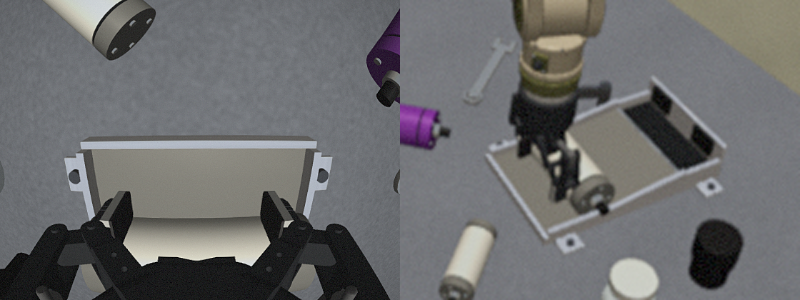

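The fingers are in contact: housing edge at wrist row ~220, and the force has turned to -1.3 N. I'll keep rolling slowly.

```bash
python3 -m jog '[[-1,-0.003,0,0,0],[-1,-0.003,0,0,0],[-1,-0.003,0,0,0],[-1,-0.003,0,0,0],[-1,-0.003,0,0,0]]' >/dev/null; python3 go.py; python3 -m jog '[[-1,-0.003,0,0,0],[-1,-0.003,0,0,0],[-1,-0.003,0,0,0],[-1,-0.003,0,-0.0005,0],[-1,-0.003,0,-0.0005,0]]'>/dev/null; python3 go.py; python3 -m jog '[[-1,-0.003,0,-0.0005,0],[-1,-0.003,0,-0.0005,0],[-1,-0.003,0,-0.0005,0],[-1,-0.003,0,-0.0005,0],[-1,-0.003,0,-0.0005,0]]'>/dev/null; python3 go.py
```

```text
t 4.3 tcpC [-109.2   -0.5   30.5] F [-0.6  0.  -0.1] gap 0.0853
tool y from cradle x, deg 89.95 z axis [ 0. -0. -1.]
t 4.7167 tcpC [-95.3  -0.2  31.2] F [-2.7  0.4  0.8] gap 0.0855
tool y from cradle x, deg 89.96 z axis [-0.002  0.001 -1.   ]
t 5.1333 tcpC [-79.4  -0.5  34. ] F [-1.7  0.4  2.3] gap 0.0853
tool y from cradle x, deg 89.95 z axis [ 0.  0. -1.]
```

```bash
for i in 1; do
python3 -m jog '[[-1,-0.003,0,-0.0004,0],[-1,-0.003,0,-0.0004,0],[-1,-0.003,0,-0.0004,0],[-1,-0.003,0,-0.0004,0],[-1,-0.003,0,-0.0004,0]]' >/dev/null; python3 go.py; python3 -m jog '[[-1,-0.003,0,-0.0004,0],[-1,-0.003,0,-0.0004,0],[-1,-0.003,0,-0.0004,0],[-1,-0.003,0,-0.0004,0],[-1,-0.003,0,-0.0004,0]]'>/dev/null; python3 go.py; python3 -m jog '[[-1,-0.003,0,-0.0004,0],[-1,-0.003,0,-0.0004,0],[-1,-0.003,0,-0.0004,0],[-1,-0.003,0,-0.0004,0],[-1,-0.003,0,-0.0004,0]]'>/dev/null; python3 go.py; done
python3 - <<'E'
from workcell import env
import cv2,numpy as np
a=env.read_camera("wrist")["img"][:,:,::-1]; b=env.read_camera("side")["img"][:,:,::-1]
b=cv2.resize(b[170:320,240:440],(560,420),interpolation=cv2.INTER_CUBIC)
cv2.imwrite("pics/w3.png",cv2.resize(np.hstack([a,b]),(800,300)))
E
```

```text
t 5.55 tcpC [-64.4  -0.5  36. ] F [-3.2 -0.2  1.2] gap 0.0854
tool y from cradle x, deg 89.95 z axis [-0.  0. -1.]
t 5.9667 tcpC [-49.4  -0.5  38. ] F [-3.1  0.6  0.9] gap 0.085
tool y from cradle x, deg 89.95 z axis [ 0.  0. -1.]
t 6.3833 tcpC [-34.4  -0.5  40. ] F [-2.4  0.1  1.5] gap 0.0852
tool y from cradle x, deg 89.95 z axis [ 0.  0. -1.]
```

View pics/w3.png

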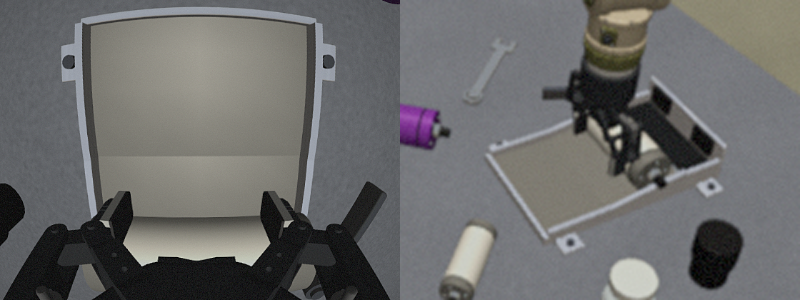

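```bash
python3 -m jog '[[-1,-0.003,0,-0.0004,0],[-1,-0.003,0,-0.0004,0],[-1,-0.003,0,-0.0004,0],[-1,-0.003,0,-0.0004,0],[-1,-0.003,0,-0.0004,0]]' >/dev/null; python3 go.py; python3 -m jog '[[-1,-0.003,0,-0.0004,0],[-1,-0.003,0,-0.0004,0],[-1,-0.003,0,-0.0004,0],[-1,-0.003,0,-0.0004,0],[-1,-0.003,0,-0.0004,0]]'>/dev/null; python3 go.py; python3 -m jog '[[-1,-0.003,0,-0.0004,0],[-1,-0.003,0,-0.0004,0],[-1,-0.003,0,-0.0004,0],[-1,-0.003,0,-0.0004,0],[-1,-0.003,0,-0.0004,0]]'>/dev/null; python3 go.py
```

```text
t 6.9 tcpC [-19.3  -0.5  42. ] F [-2.2  0.2  1. ] gap 0.0855
tool y from cradle x, deg 89.95 z axis [ 0.  0. -1.]
t 7.3167 tcpC [-4.4 -0.5 44. ] F [-2.1  0.6  0.4] gap 0.0853
tool y from cradle x, deg 89.95 z axis [ 0.  0. -1.]
t 7.7333 tcpC [10.6 -0.5 46. ] F [-2.7 -0.2  1.5] gap 0.0852
tool y from cradle x, deg 89.95 z axis [ 0.  0. -1.]
```

```bash
python3 -m jog '[[-1,-0.002,0,-0.0003,0],[-1,-0.002,0,-0.0003,0],[-1,-0.002,0,-0.0003,0],[-1,-0.002,0,-0.0003,0],[-1,-0.002,0,-0.0003,0]]' >/dev/null; python3 go.py; python3 -m jog '[[-1,-0.002,0,0,0],[-1,-0.002,0,0,0],[-1,-0.002,0,0,0],[-1,-0.002,0,0,0],[-1,-0.002,0,0,0]]' >/dev/null; python3 go.py
python3 - <<'E'
from workcell import env
import cv2,numpy as np
a=env.read_camera("wrist")["img"][:,:,::-1]; b=env.read_camera("side")["img"][:,:,::-1]
b=cv2.resize(b[170:320,240:440],(560,420),interpolation=cv2.INTER_CUBIC)
cv2.imwrite("pics/w4.png",cv2.resize(np.hstack([a,b]),(800,300)))
E
```

```text
t 8.15 tcpC [21.1 -0.6 47.6] F [ 0.1 -0.1 -0.4] gap 0.0856
tool y from cradle x, deg 89.95 z axis [ 0.001 -0.    -1.   ]
t 8.5667 tcpC [30.6 -0.6 47.5] F [ 0.2 -0.2 -0.1] gap 0.0853
tool y from cradle x, deg 89.95 z axis [ 0.  0. -1.]
```

View pics/w4.png

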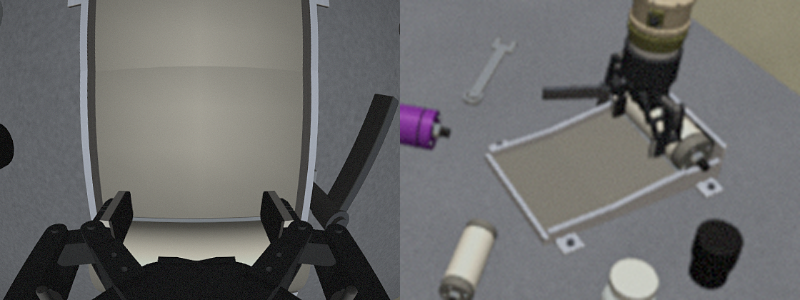

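The housing has dropped into the seat: the ridge shows at row 220 and the push force is zero. I'll back off, rise, shut the fingers and plan the keeper arc.

```bash
python3 -m jog '[[-1,0.01,0,0,0],[-1,0.02,0,0,0],[-1,0.01,0,-0.02,0],[-1,0,0,-0.04,0],[-1,0,0,-0.04,0]]' >/dev/null
python3 -m jog '[[1,0,0,-0.01,0],[1,0,0.04,0,0],[1,0,0.04,0,0],[1,0,0.04,0,0],[1,0,0.03,0,0]]'
python3 - <<'E'
from workcell import env
import cv2,numpy as np
from h import *
c=env.read_camera("top"); np.savez("top1_0.npz",**c)
p=np.load("pose.npy"); P0=proj(c,toW(p,[[62.5,0,26]]))[0].astype(int)
print(P0); u,v=P0[0]-70,P0[1]-60
cv2.imwrite("pics/t5.png",cv2.resize(c["img"][v:v+105,u:u+140,::-1],None,fx=5,fy=5,interpolation=cv2.INTER_CUBIC)); print(u,v)
pv=np.array([44,95.]);r=70; prev=None
for d in [150]+list(range(160,271,10)):
    t=np.radians(d); n=np.array([np.sin(t),-np.cos(t)])
    P=pv+r*np.array([np.cos(t),np.sin(t)])+(4+11*abs(n[0])+15*abs(n[1]))*n
    print(d,P.round(1), None if prev is None else (P-prev).round(1)); prev=P
E
python3 go.py -18 175 100
```

```text
clock: 9.5
tcp_pos: [0.59, 0.0398, 0.1579]
orientation: [0.0, 0.04, 0.999, 0.0]
wrist_force: [-0.3, -0.1, -0.3]
finger_gap: 0.0253
grip_force: 0.0
[326 158]
256 98
150 [ -5.4 149.5] None
160 [-14.3 139.5] [ -8.9 -10. ]
170 [-21.3 127.5] [ -7. -12.]
180 [-26. 114.] [ -4.7 -13.5]
190 [-28.5 103.2] [ -2.5 -10.8]
200 [-29.3  91.6] [ -0.7 -11.6]
210 [-27.9  79.5] [  1.4 -12.1]
220 [-24.1  67.3] [  3.7 -12.2]
230 [-17.9  55.6] [  6.2 -11.7]
240 [-9.2 44.9] [  8.7 -10.7]
250 [ 1.8 35.9] [11. -9.]
260 [14.7 29.1] [12.9 -6.8]
270 [29. 25.] [14.3 -4.1]
t 9.55 tcpC [-10.2 156.4 157.8] F [1.1 2.8 0.1] gap 0.0176
tool y from cradle x, deg 90.24 z axis [ 0.001  0.004 -1.   ]
delta tool mm [ 7.8 18.4 57.8]
```

View pics/t5.png

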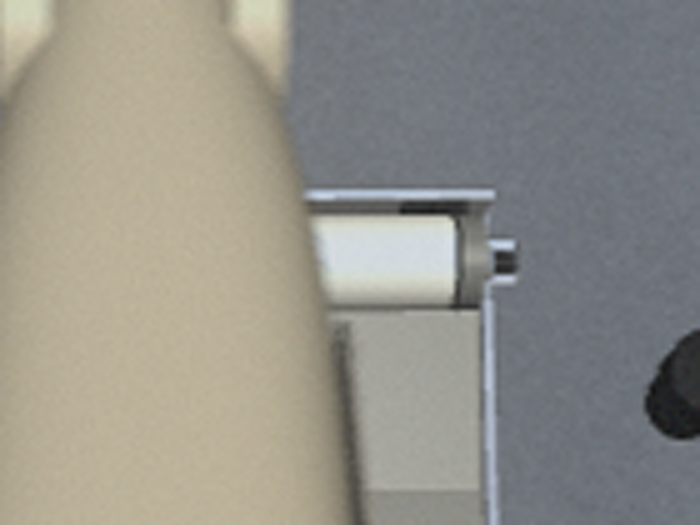

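The housing is seated and straight (right end at rows 215–305, against the pads). Next I lower the shut fingertips outside the keeper.

```bash
python3 -m jog '[[1,0.004,0.018,0.02,0],[1,0.004,0,0.03,0],[1,0,0,0.03,0],[1,0,0,0.018,0],[1,0,0,0,0]]' >/dev/null; python3 -m jog '[[1,0,0,0,0]]' >/dev/null; python3 go.py -14 150 60
python3 - <<'E'
from workcell import env
import cv2,numpy as np
a=env.read_camera("wrist")["img"][:,:,::-1]; b=env.read_camera("side")["img"][:,:,::-1]
b=cv2.resize(b[160:310,240:440],(560,420),interpolation=cv2.INTER_CUBIC)
cv2.imwrite("pics/w6.png",cv2.resize(np.hstack([a,b]),(800,300)))
E
```

```text
t 10.05 tcpC [-18.4 167.3  58.7] F [-0.3 -0.4  0.8] gap -0.0001
tool y from cradle x, deg 89.95 z axis [-0.002  0.    -1.   ]
delta tool mm [ -4.5 -17.3  -1.3]
```

View pics/w6.png

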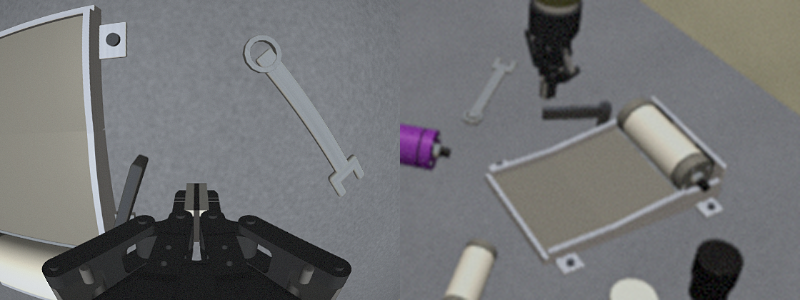

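The side view shows the housing in its seat. The wrist view shows the keeper tip (140,165) between the cradle and my shut fingers (195,190). Pushing along the arc.

```bash
python3 -m jog '[[1,-0.002,-0.007,0,0],[1,-0.002,-0.007,0,0],[1,0,-0.006,0,0],[1,0.001,-0.005,0,0],[1,0.003,-0.005,0,0]]' >/dev/null; python3 go.py -21.3 127.5 59
python3 -m jog '[[1,0.0035,-0.006,0,0],[1,0.0035,-0.006,0,0],[1,0.0025,-0.007,0,0],[1,0.0025,-0.007,0,0],[1,0,0,0,0]]' >/dev/null; python3 go.py -28.5 103.2 59
```

```text
t 10.5667 tcpC [-16.6 136.7  60.1] F [ 1.8  1.8 -0.3] gap 0.0002
tool y from cradle x, deg 89.91 z axis [ 0.002  0.    -1.   ]
delta tool mm [ 4.7 -9.2  1.1]
t 10.9833 tcpC [-30.6 110.2  59.4] F [ 0.2 -0.8  0.3] gap -0.0002
tool y from cradle x, deg 89.89 z axis [-0.001 -0.    -1.   ]
delta tool mm [-2.1 -7.   0.4]
```

```bash
python3 -m jog '[[1,-0.002,-0.007,0,0],[1,0,-0.006,0,0],[1,0,-0.006,0,0],[1,-0.001,-0.006,0,0],[1,-0.001,-0.006,0,0]]' >/dev/null; python3 go.py -27.9 79.5 59
python3 -m jog '[[1,-0.002,-0.006,0,0],[1,-0.002,-0.006,0,0],[1,-0.003,-0.006,0,0],[1,-0.003,-0.006,0,0],[1,0,0,0,0]]' >/dev/null; python3 go.py -17.9 55.6 59
```

```text
t 11.4 tcpC [-25.4  80.   59.4] F [ 0.7  2.9 -0.7] gap -0.0003
tool y from cradle x, deg 89.96 z axis [ 0.  0. -1.]
delta tool mm [ 2.5 -0.5  0.4]
t 11.8167 tcpC [-14.9  55.   59.4] F [-0.4  0.4 -0.1] gap 0.0003
tool y from cradle x, deg 89.88 z axis [ 0.    -0.001 -1.   ]
delta tool mm [3.  0.6 0.4]
```

Contact at the push was about 3 N. Finishing the arc.

```bash
python3 -m jog '[[1,-0.003,-0.005,0,0],[1,-0.003,-0.005,0,0],[1,-0.005,-0.005,0,0],[1,-0.006,-0.004,0,0],[1,-0.006,-0.004,0,0]]' >/dev/null; python3 go.py 14.7 29.1 59
python3 -m jog '[[1,-0.006,-0.003,0,0],[1,-0.006,-0.003,0,0],[1,-0.005,-0.002,0,0],[1,-0.004,-0.001,0,0],[1,0,0,0,0]]' >/dev/null; python3 go.py 29 25 59
```

```text
t 12.2333 tcpC [ 7.7 33.  59.4] F [-0.8  1.2 -0.6] gap 0.0002
tool y from cradle x, deg 89.95 z axis [-0.  0. -1.]
delta tool mm [-7.  -3.9  0.4]
t 12.65 tcpC [27.3 24.2 59. ] F [-4.8 -0.5  0.9] gap -0.0001
tool y from cradle x, deg 89.94 z axis [-0.004  0.    -1.   ]
delta tool mm [-1.7  0.8  0. ]
```

```bash
python3 -m jog '[[1,-0.001,0,0,0],[1,-0.001,0,0,0],[1,0,0,0,0]]' >/dev/null; python3 go.py 29 25 59
python3 -m jog '[[1,0.01,0,0,0],[1,0.02,0,0,0],[1,0.02,0,-0.02,0],[1,0.02,0,-0.035,0],[1,0.02,0,-0.035,0]]' >/dev/null
python3 -m jog '[[1,0.03,0.025,-0.02,0],[1,0.03,0.025,-0.01,0],[1,0.03,0.025,0,0],[1,0.03,0.025,0,0],[1,0.02,0.025,0,0]]' >/dev/null; python3 -m jog '[[1,0.01,0.035,0,0],[1,0,0.04,0,0],[1,0,0.04,0,0],[1,0,0.04,0,0],[1,0,0,0,0]]'
python3 - <<'E'
from workcell import env
import cv2,numpy as np
a=env.read_camera("top")["img"][:,:,::-1]; b=env.read_camera("side")["img"][:,:,::-1]
a=cv2.resize(a[115:235,275:375],(400,480),interpolation=cv2.INTER_CUBIC)
b=cv2.resize(b[190:310,280:380],(400,480),interpolation=cv2.INTER_CUBIC)
cv2.imwrite("pics/f.png",np.hstack([a,b]))
E
```

```text
t 12.9 tcpC [27.4 24.3 59. ] F [-10.    0.4   4.1] gap -0.0001
tool y from cradle x, deg 89.94 z axis [-0.006 -0.    -1.   ]
delta tool mm [-1.6  0.7 -0. ]
clock: 14.15
tcp_pos: [0.406, 0.2126, 0.1795]
orientation: [0.002, 0.036, 0.999, 0.002]
wrist_force: [1.1, -1.0, -0.1]
finger_gap: -0.0
grip_force: 0.0
```

View pics/f.png

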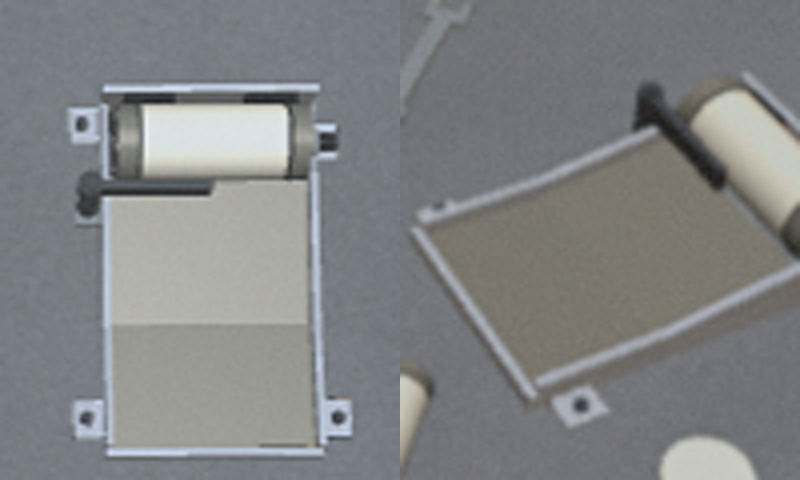

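The housing lies straight in the seat against the pads (rows 103–178). The keeper lies straight across behind it, from (90,188) to (212,187), and the push was blocked at 10 N, so it is at its end stop. The arm is clear.

```bash
python3 -c "
from workcell import env
print(env.hand_in())"
```

```text
the job is handed in; nothing more can be done
None
```

I rolled the housing into its seat against the stop, swung the keeper fully across to its end stop, and handed the job in at about 14 s with the arm clear; the hand-in returned no verdict.

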